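Shim the rocking bus-pass stand

ROBOT

A 7-joint arm with a two-finger parallel gripper is mounted at the origin on the work surface. World frame = base frame: x ahead of the robot, y to its left, z up, the work surface at z = 0. Lengths are in mm, angles in rad, forces in N, time in s.
With the tool pointing down it reaches from about 400 to 875 mm from the base axis. Payload 19.3 kg.
Tool frame: the origin (TCP) lies at the very end of the fingers, on their centre line; the grasp point (between the pads) lies 19 mm behind it (grip_point_offset is the z of the grasp point in the tool frame, in mm); z points along the fingers, x is the direction in which the jaws open and shut, and the axes are right-handed (so a half turn about z gives the same grasp; the last joint's range is limited). The gripper opens to 85 mm and grips with 20 to 120 N. Pads are 22 mm wide; open, the fingers measure 114 mm over their backs; the gripper's body (76 mm by 85 mm) begins 54 mm behind the grasp point. The pads swing forward as they close: fully open they stand 13 mm farther back than shut.
Start: joints at [1.117, 0.521, -0.036, 1.599, 0.021, 1.021, -0.113], TCP at [234.001, -579.533, 231.291] pointing down, gripper open.
Joint ranges: [-2.91, 2.91], [-0.3, 2.13], [-1.5, 1.42], [0.17, 2.43], [-1.26, 4.41], [0.16, 1.93], [-2.52, 2.52]. Speed limits (rad/s): [1.89, 1.89, 2.39, 2.39, 3.01, 3.01, 3.01].

INTERFACE

Orientations are given as a 3x3 rotation matrix whose columns are the frame's x, y, z axes.
In Python, from workcell import movep, movel, goto_joints, open_gripper, clamp, wait, inverse_kinematics, read_state, camera, PlanningError, finish_job, grip_point_offset gives the robot as it stands. Calls block until the motion is done:
- movep(position, orientation): joint-space move of the TCP to a pose.
- movel(position, frame=None, max_speed=150, guard=None): straight line of the TCP; frame=None keeps the orientation; max_speed is the mean speed in mm/s. With guard (N) it stops when the force on the tool has changed by that much, and returns True; else False.
- goto_joints(angles): joint-space move.
- open_gripper() and clamp(): open the fingers fully, or close them until they stop; the grip force is fixed at half the most.
- wait(seconds).
- inverse_kinematics(position, orientation): joint angles nearest the present ones, or None.
- read_state(): the state.
- camera(name): name is "side" or "top"; returns a dict with "image" (420x560x3 uint8, blue, green, red), "range_z" (420x560 float32, mm along the optical axis (not along the pixel's ray), 0 where there is no reading), "fx", "fy", "cx", "cy" (pixels), "dist_coeffs" ([k1, k2, p1, p2, k3] as OpenCV has them; the pictures are not rectified), "cam_to_world" (4x4, takes a point from camera to world coordinates). Camera axes: x right, y up, looking along -z (the intrinsics and any distortion apply to the point x, -y, -z); pixel columns grow to the right and rows downward; lengths in mm; the calibration is good to about 2 mm. A picture is of the moment at which its call begins.
A pose or a line that the arm cannot do raises PlanningError and nothing moves.
- finish_job(): hands the job in, once; it reports no verdict.
The state is a dict: "time": time; "qpos": joint angles; "qvel": joint speeds; "joint_efforts": joint torques, N m; "eef_pos": TCP position; "tool_rot": TCP orientation; "ft_force": force on the tool from outside, world axes, zero at the start; "torque": the same for the moment, N m; "finger_gap": finger opening in mm.
Only numpy, scipy, OpenCV 4.12 (cv2) and the standard library are available. Lean on these libraries where they do the work, as an engineer would, in place of code of your own. Each camera call takes 0.05 s, during which the arm holds its last target. There are 200 camera calls.

TASK

The bus-pass stand on the entryway shelf rocks forward on its broken front foot: first pull out the eraser stuffed under that foot and put it in the plywood tray, then slide grey shims in from the front, one on top of another and well under the foot, until the gap takes no more (three), and then swing the stand's keeper bar over to the front and press it home past its catch, so that the stand stays level with the bar shut. Put any shims left over in the tray too, and leave the bottle cap and the green clip where they are.

Things in the scene. Friction and masses are not known exactly. Their poses are not given: they have to be found in the camera images.
- stand: fixed 2 mm rubber strip under the rear runner of the wooden pass stand; origin at shelf height, middle of the strip's front edge; x to the stand's back (away from the robot, yaw within 0.2), y left, z up. In this frame, mm: base board x -80 to 65, y -90 to 90, z 28 to 38, below it the broken foot and a fixed rubber stop; block with three fixed passes x -4 to 54, y -60 to 60, up to z 97
- rock (a joint): tip of the stand, rad: 0 level, grows as its front goes down (pivot line: y axis of the stand, 2 mm up). Keeper open: the stand rests level by its weight. Keeper shut: the weight tips its front down until the foot meets what lies beneath: 0.23 on nothing, about 0.1 on two shims, about 0.03 on three
- foot (a point): centre of the underside of the broken front foot, a wooden stump 30 mm (x) by 40 mm (y); at x -65, y 0, z 20 mm of the stand frame when level: front face at x -80, gap to the shelf 20 mm, so three 6 mm shims lying flat one on another fit with 2 mm to spare. A fixed rubber stop 40 mm wide, 17 mm high, face at x -45, halts a shim with its middle at x -85. Axes as the stand's
- keeper (a joint): angle of the hinged keeper, rad: 0 shut, 1.57 straight up, starts open leaning back at 1.95 to 2.25 (stop 2.35). A stiff hinge holds it where it is left open (it may creep back to its stop); below about 0.6 it sinks by its weight onto the spring catch, about 0.14; pressing the bar down with 3 to 8 N snaps it home, under 0.05
- catch (a point): middle between the tips of the two spring catch nubs, which stand on small steel posts at y -60 and +60 mm of the stand frame (posts x -63 to -57, up to z 84 mm) in front of the shut bar; the bar is home when it has snapped below the nubs
- bar (a point): centre of the keeper's round steel cross bar, 10 mm in diameter, 152 mm long along the stand's y, carried by a flat arm at each end (y -72 and +72); it moves on a circle of 95 mm about keeper_hinge, from the back of the stand over the top of the passes down to the front
- keeper_hinge (a point): middle of the keeper's hinge axis (parallel to the stand's y), at x 50, y 0, z 66 mm in the stand frame; shut, the bar lies at x -45, z 66, in front of the passes and 28 mm above the base board
- eraser: loose pale yellow rubber eraser block 60 x 22 x 14 mm, 25 g; at the start shoved lengthwise under the foot with about 48 mm sticking out to the front; origin in the middle of its underside, x along its length
- tray: fixed shallow open plywood tray to the left of the stand, outside 170 x 140 x 26 mm, walls and floor 4 mm; origin under its centre, x along its length
- tray_in (a point): centre of the tray's inner floor, 4 mm above the shelf; axes as the tray's
- shim_a: loose flat shim, plain grey plastic plate 80 x 28 x 6 mm, 20 g, lying flat to the right of the stand (or absent: None); origin in the middle of its underside, x along its length, z up; both ends alike, all shims alike
- shim_b: loose flat shim, plain grey plastic plate 80 x 28 x 6 mm, 20 g, lying flat to the right of the stand (or absent: None); origin in the middle of its underside, x along its length, z up; both ends alike, all shims alike
- shim_c: loose flat shim, plain grey plastic plate 80 x 28 x 6 mm, 20 g, lying flat to the right of the stand (or absent: None); origin in the middle of its underside, x along its length, z up; both ends alike, all shims alike
- shim_d: loose flat shim, plain grey plastic plate 80 x 28 x 6 mm, 20 g, lying flat to the right of the stand (or absent: None); origin in the middle of its underside, x along its length, z up; both ends alike, all shims alike
- shim_e: loose flat shim, plain grey plastic plate 80 x 28 x 6 mm, 20 g, lying flat to the right of the stand (or absent: None); origin in the middle of its underside, x along its length, z up; both ends alike, all shims alike
- cap: blue steel bottle cap, dish-shaped, 44 mm across, 22 mm high, standing among the shims; leave it alone; origin in the middle of its underside
- clip: green lunchbox latch clip, 45 x 20 mm, 13 mm high; leave it alone; origin in the middle of its underside
Things that resemble listed ones, but are neither listed nor needed, are in the scene too. What is shaped like the shim_d but purple is not meant.

How it is judged (in metres and radians):
On the way, in this order (a step that is already met when the one before it is completed fails the run):
1. the eraser is out from under the broken foot (horizontal distance between eraser and foot above 0.09 m), for 0.2 s.
2. three shims lie stacked under the foot (((x of shim_a in the frame of foot between -0.037 and 0.01 m and y of shim_a in the frame of foot between -0.015 and 0.015 m and height (world z) of shim_a between 0.0095 and 0.0155 m) or (x of shim_b in the frame of foot between -0.037 and 0.01 m and y of shim_b in the frame of foot between -0.015 and 0.015 m and height (world z) of shim_b between 0.0095 and 0.0155 m) or (x of shim_c in the frame of foot between -0.037 and 0.01 m and y of shim_c in the frame of foot between -0.015 and 0.015 m and height (world z) of shim_c between 0.0095 and 0.0155 m) or (x of shim_d in the frame of foot between -0.037 and 0.01 m and y of shim_d in the frame of foot between -0.015 and 0.015 m and height (world z) of shim_d between 0.0095 and 0.0155 m) or (x of shim_e in the frame of foot between -0.037 and 0.01 m and y of shim_e in the frame of foot between -0.015 and 0.015 m and height (world z) of shim_e between 0.0095 and 0.0155 m))), for 0.2 s.
3. the keeper is snapped shut and the stand stays level (value of joint each of rock, keeper below 0.05 rad), for 0.2 s.
At the end, for the whole second after the job is handed in: Eraser in the tray; every shim either in the tray or under the foot (its middle from 37 mm in front of the foot's centre to 10 mm behind, within 15 mm sideways); keeper below 0.05 rad, rock below 0.05 rad (takes three shims); all at rest (all of step 3 and x of eraser in the frame of tray_in between -0.08 and 0.08 m and y of eraser in the frame of tray_in between -0.065 and 0.065 m and z of eraser in the frame of tray_in between -0.004 and 0.04 m and ((x of shim_a in the frame of foot between -0.037 and 0.01 m and y of shim_a in the frame of foot between -0.015 and 0.015 m and height (world z) of shim_a below 0.0155 m) or (x of shim_a in the frame of tray_in between -0.08 and 0.08 m and y of shim_a in the frame of tray_in between -0.065 and 0.065 m and z of shim_a in the frame of tray_in between -0.004 and 0.04 m)) and ((x of shim_b in the frame of foot between -0.037 and 0.01 m and y of shim_b in the frame of foot between -0.015 and 0.015 m and height (world z) of shim_b below 0.0155 m) or (x of shim_b in the frame of tray_in between -0.08 and 0.08 m and y of shim_b in the frame of tray_in between -0.065 and 0.065 m and z of shim_b in the frame of tray_in between -0.004 and 0.04 m)) and ((x of shim_c in the frame of foot between -0.037 and 0.01 m and y of shim_c in the frame of foot between -0.015 and 0.015 m and height (world z) of shim_c below 0.0155 m) or (x of shim_c in the frame of tray_in between -0.08 and 0.08 m and y of shim_c in the frame of tray_in between -0.065 and 0.065 m and z of shim_c in the frame of tray_in between -0.004 and 0.04 m)) and ((x of shim_d in the frame of foot between -0.037 and 0.01 m and y of shim_d in the frame of foot between -0.015 and 0.015 m and height (world z) of shim_d below 0.0155 m) or (x of shim_d in the frame of tray_in between -0.08 and 0.08 m and y of shim_d in the frame of tray_in between -0.065 and 0.065 m and z of shim_d in the frame of tray_in between -0.004 and 0.04 m)) and ((x of shim_e in the frame of foot between -0.037 and 0.01 m and y of shim_e in the frame of foot between -0.015 and 0.015 m and height (world z) of shim_e below 0.0155 m) or (x of shim_e in the frame of tray_in between -0.08 and 0.08 m and y of shim_e in the frame of tray_in between -0.065 and 0.065 m and z of shim_e in the frame of tray_in between -0.004 and 0.04 m)) and linear speed of each of shim_a, shim_b, shim_c, shim_d, shim_e, eraser below 0.03 m/s); the robot touches nothing.
It fails at once if the bottle cap is pushed more than 6 cm (distance of cap from where it was at the start of the episode above 0.06 m).
It fails at once if the green clip is pushed more than 6 cm (distance of clip from where it was at the start of the episode above 0.06 m).
Of shim_a, shim_b, shim_c, shim_d, shim_e only 4 to 5 are there at a start; the rules pass over those that are not, and their reading is None.
At some moment in a run one of shim_a, shim_b, shim_c, shim_d, shim_e may be knocked a few centimetres aside while the robot is not near it.
Once in a run the grip may slacken for a moment while it holds something.
It also fails if it takes over 210 s, if anything falls off the work surface, if the arm or the gripper's body presses on something with over 40 N, if the wrist force passes 120 N, or if a joint passes its speed limit or range.

## Working session

There is one attempt and no reset: what is moved stays moved. The work goes in short steps, each a Python script; the robot and the scene stay as the last script left them, time stands still between calls to the robot, and variables do not carry over. Pictures are saved under pics/ and viewed, about 12 in all and at most 16, crops included, and the job is handed in when it is done.

```bash
ls; mkdir -p pics; cat > h.py <<'E'
import numpy as np, cv2
from workcell import *
def snap(n):
    c=camera(n); c["K"]=np.array([[c["fx"],0,c["cx"]],[0,c["fy"],c["cy"]],[0,0,1.]]); c["T"]=np.array(c["cam_to_world"]); c["D"]=np.array(c["dist_coeffs"],float); return c
def rays(c,uv):
    p=cv2.undistortPoints(np.array(uv,float).reshape(-1,1,2),c["K"],c["D"]).reshape(-1,2)
    return np.c_[p[:,0],-p[:,1],-np.ones(len(p))]
def onplane(c,uv,z):
    d=rays(c,uv)@c["T"][:3,:3].T; o=c["T"][:3,3]
    return o+d*((z-o[2])/d[:,2])[:,None]
def cloud(c):
    h,w=c["range_z"].shape; v,u=np.mgrid[:h,:w]
    r=rays(c,np.c_[u.ravel(),v.ravel()])*c["range_z"].reshape(-1,1)
    return (r@c["T"][:3,:3].T+c["T"][:3,3]).reshape(h,w,3)
def proj(c,P):
    q=(np.array(P,float).reshape(-1,3)-c["T"][:3,3])@c["T"][:3,:3]
    return cv2.projectPoints(q*[1,-1,-1],np.zeros(3),np.zeros(3),c["K"],c["D"])[0].reshape(-1,2)
E
python3 - <<'E'
from h import *
import pickle
for n in("top","side"):
    c=snap(n); cv2.imwrite(f"pics/{n}0.png",c["image"]); pickle.dump(c,open(n+"0.pkl","wb"))
    print(n,c["fx"],c["T"].round(2).tolist(),c["D"],(c["range_z"]>0).mean())
s=read_state();print(s["time"],s["eef_pos"],np.round(s["tool_rot"],2).tolist(),s["finger_gap"],grip_point_offset)
E
```

```text
pics
top 474.6611084093976 [[0.03, 0.98, -0.2, 280.73], [-1.0, 0.03, -0.0, -85.6], [0.0, 0.2, 0.98, 1321.09], [0.0, 0.0, 0.0, 1.0]] [0.03383194 0.         0.         0.         0.        ] 0.9961054421768708
side 411.4224450787645 [[-0.68, 0.54, -0.5, 30.28], [-0.73, -0.48, 0.48, 362.86], [0.02, 0.69, 0.72, 765.75], [0.0, 0.0, 0.0, 1.0]] [0.01504422 0.         0.         0.         0.        ] 0.9958333333333333
0.1 [ 233.87890662 -579.28713564  230.82104642] [[0.37, -0.93, -0.0], [-0.93, -0.37, 0.0], [-0.0, 0.0, -1.0]] 85.47863772358491 -18.700000000000003
```

View pics/top0.png

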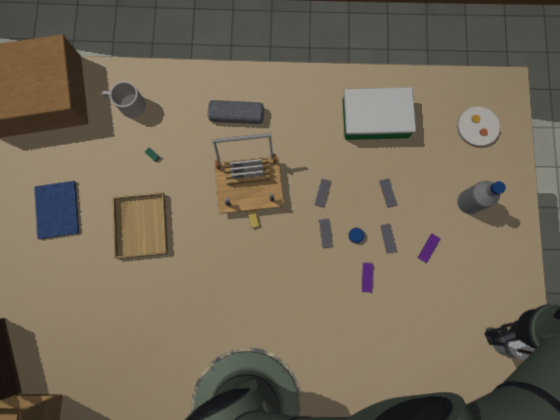

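View pics/side0.png

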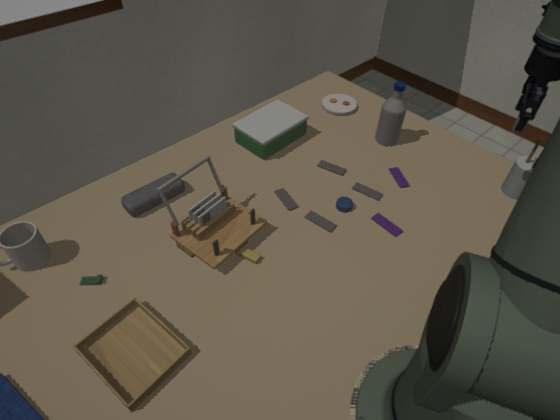

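Top view: the grey shims are at (323,193), (388,193), (326,233) and (389,238), so four. The purple ones at (429,248) and (368,277) are not meant. The stand is at about (248,185), eraser (254,221), tray (140,226), cap (357,236) and clip (152,155).

```bash
cat > m.py <<'E'
from h import *
def rectof(c,mask,z):
    out=[]
    for k in cv2.findContours(mask.astype(np.uint8),cv2.RETR_EXTERNAL,cv2.CHAIN_APPROX_NONE)[0]:
        if cv2.contourArea(k)<25: continue
        P=onplane(c,k.reshape(-1,2),z)[:,:2].astype(np.float32)
        (x,y),(a,b),t=cv2.minAreaRect(P)
        if a<b: a,b,t=b,a,t+90
        out.append([round(float(v),3) for v in(x,y,a,b,(np.radians(t)+np.pi/2)%np.pi-np.pi/2)])
    return out
def shims(c):
    hsv=cv2.cvtColor(c["image"],cv2.COLOR_BGR2HSV); P=cloud(c)
    m=(hsv[...,1]<70)&(hsv[...,2]>50)&(P[...,2]<40)&(P[...,2]>-5)&(P[...,0]>300)&(P[...,0]<900)&(P[...,1]<80)&(P[...,1]>-480)
    return rectof(c,m,6)
E
python3 - <<'E'
from m import *
import pickle
c=pickle.load(open("top0.pkl","rb")); P=cloud(c); hsv=cv2.cvtColor(c["image"],cv2.COLOR_BGR2HSV)
for uv in[(323,193),(388,193),(326,233),(389,238),(368,277),(254,221),(254,226),(357,236),(152,155),(140,226),(117,195),(230,205),(300,230),(228,202),(272,197),(243,136)]:
    print(uv,hsv[uv[1],uv[0]],P[uv[1],uv[0]].round(0))
print("shims",*shims(c),sep="\n")
m=(hsv[...,0]>20)&(hsv[...,0]<35)&(hsv[...,1]>120)&(P[...,2]<30)&(P[...,0]>400)&(P[...,0]<700)&(abs(P[...,1])<120)
print("er",rectof(c,m,14))
for nm,lo,hi,z in[("board",30,44,38),("tall",70,100,84),("all",28,200,38)]:
    m=(P[...,2]>lo)&(P[...,2]<hi)&(P[...,0]>520)&(P[...,0]<760)&(P[...,1]<130)&(P[...,1]>-130)
    print(nm,rectof(c,m,z))
m=(P[...,2]>14)&(P[...,0]>350)&(P[...,0]<680)&(P[...,1]>150)&(P[...,1]<420);print("tray",rectof(c,m,26))
img=cv2.resize(c["image"][110:250,190:310],None,fx=5,fy=5,interpolation=cv2.INTER_CUBIC)[:600]
s=pickle.load(open("side0.pkl","rb"));i2=cv2.resize(s["image"][140:280,140:340],None,fx=4,fy=4,interpolation=cv2.INTER_CUBIC)
cv2.imwrite("pics/c1.png",img);cv2.imwrite("pics/c2.png",i2)
E
```

```text
(323, 193) [128  12  84] [ 573. -194.    1.]
(388, 193) [132  15  83] [ 577. -378.    5.]
(326, 233) [138  15  85] [ 458. -203.    4.]
(389, 238) [132  15  84] [ 449. -379.    4.]
(368, 277) [139 160 110] [ 340. -318.    7.]
(254, 221) [ 23 131 158] [484.  -2.  18.]
(254, 226) [ 24 131 152] [470.  -2.  17.]
(357, 236) [108 179 101] [ 449. -287.   24.]
(152, 155) [ 77 120  83] [669. 298.  10.]
(140, 226) [ 19 106 145] [464. 317.   2.]
(117, 195) [ 18  69 151] [552. 391.  -4.]
(230, 205) [15 79 58] [523.  64.  43.]
(300, 230) [ 18  72 145] [ 465. -130.    2.]
(228, 202) [105  19  55] [523.  65.  83.]
(272, 197) [108  22  59] [541. -51.  79.]
(243, 136) [ 16  22 130] [681.  25. 163.]
shims
[341.727, -314.648, 83.104, 35.438, -0.013]
[454.618, -288.992, 50.405, 50.199, 0.027]
[448.484, -375.553, 85.388, 34.823, 0.209]
[458.04, -201.533, 85.691, 34.226, 0.143]
[578.791, -376.387, 84.927, 35.749, 0.28]
[573.366, -191.152, 86.699, 35.905, -0.27]
[699.477, 23.012, 118.332, 55.514, -1.427]
[792.413, -112.234, 392.356, 213.112, -1.571]
er [[492.194, 1.279, 48.043, 18.89, 0.281]]
board [[585.067, 17.559, 179.587, 145.477, -1.432]]
tall [[601.537, 20.268, 86.222, 11.641, -1.429], [625.413, 23.767, 85.245, 27.949, -1.434]]
all [[619.458, 22.447, 215.179, 179.442, 0.14]]
tray [[464.865, 311.933, 172.898, 141.666, 0.128]]
```

View pics/c1.png

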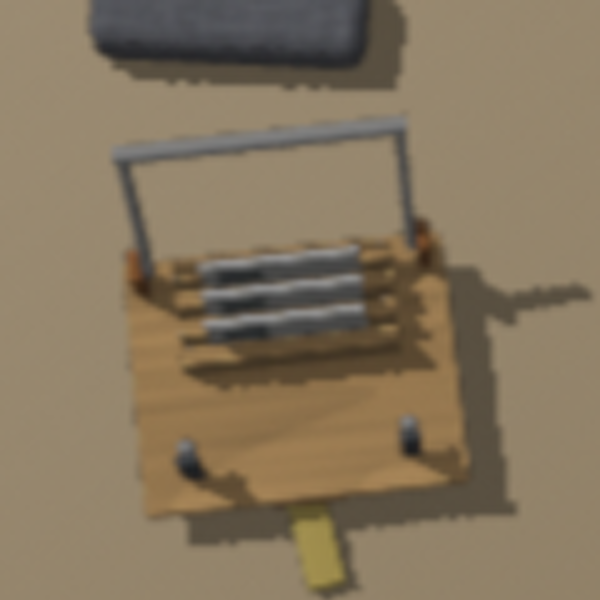

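View pics/c2.png

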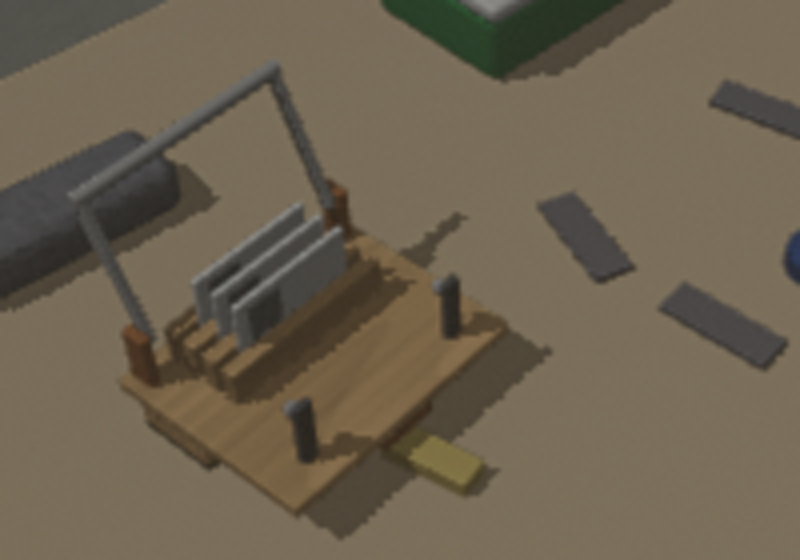

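```bash
cat >> h.py <<'E'
def R(a): return np.array([[np.cos(a),np.sin(a),0],[np.sin(a),-np.cos(a),0],[0,0,-1.]])
def best(p,a):
    "tool-down rotation with jaws along angle a (mod pi), preferring wrist near mid-range"
    o=[]
    for k in(0,np.pi,-np.pi):
        q=inverse_kinematics(list(p),R(a+k))
        if q is not None: o.append((abs(q[6])+abs(np.array(q)-read_state()["qpos"]).max(),k))
    return R(a+min(o)[1])
YAW=0.139; O=np.array([592.5,18.6])
def S(x,y,z):
    c,s=np.cos(YAW),np.sin(YAW); return [O[0]+c*x-s*y,O[1]+s*x+c*y,z]
def toS(p):
    c,s=np.cos(YAW),np.sin(YAW); d=np.array(p[:2])-O; return np.array([c*d[0]+s*d[1],-s*d[0]+c*d[1]])
def st(t=""):
    s=read_state(); print(t,round(s["time"],1),np.round(s["eef_pos"],1),"gap",round(s["finger_gap"],1),"F",np.round(s["ft_force"],1)); return s
E
python3 - <<'E'
from m import *
import pickle
c=pickle.load(open("side0.pkl","rb")); P=cloud(c)
print(*shims(c),sep="\n")
m=(P[...,2]>30)&(P[...,2]<44)&(P[...,0]>480)&(P[...,0]<760)&(P[...,1]<130)&(P[...,1]>-130)
print("board",rectof(c,m,38))
hsv=cv2.cvtColor(c["image"],cv2.COLOR_BGR2HSV)
m=(hsv[...,0]>20)&(hsv[...,0]<35)&(hsv[...,1]>110)&(P[...,2]<30)&(P[...,0]>400)&(P[...,0]<700)&(abs(P[...,1])<120)
print("er",rectof(c,m,14)); 
q=P[m&(P[...,2]>8)];print(q.mean(0),toS(q.mean(0)))
# posts tops
t=pickle.load(open("top0.pkl","rb"))
print(proj(t,[S(-60,60,84),S(-60,-60,84),S(-80,90,38),S(-80,-90,38)]).round(1).tolist(),proj(c,[S(-60,60,84),S(-60,-60,84),S(-80,90,38),S(-80,-90,38)]).round(1).tolist())
E
```

```text
[742.631, 74.985, 72.277, 20.08, -0.249]
[757.639, -25.432, 218.603, 131.498, -1.433]
[596.251, -198.675, 599.014, 563.627, 0.001]
board [[582.551, 18.727, 182.386, 149.3, -1.431]]
er [[491.287, 5.612, 54.314, 26.472, 0.289]]
[491.44571774   4.99067772  13.6549271 ] [-101.96522828    0.52329573]
[[226.2, 201.4], [271.2, 196.4], [217.9, 213.0], [283.2, 205.8]] [[214.6, 240.9], [252.0, 210.0], [213.2, 267.4], [267.1, 220.3]]
```

```bash
sed -i 's/O=np.array(.*/O=np.array([591.8,19.0])/' h.py
python3 - <<'E'
from m import *
a=0.26+np.pi/2
p=np.array([478,0.5,4.]); r=best(p,a)
movep([478,0.5,150],r); st("above")
print(movel([478,0.5,4],guard=10,max_speed=120)); st("down")
clamp(); st("clamped")
d=np.array([np.cos(.2),np.sin(.2)])
q=p[:2]-75*d
movel([q[0],q[1],4.5],max_speed=80); st("pulled")
wait(.3)
movel([q[0],q[1],120]); s=st("up")
T=[440,345]   # eraser spot in tray: length along x
r2=best([*T,120],0.128+np.pi/2)
movep([*T,120],r2); st("over tray")
movel([*T,16],guard=10,max_speed=120); st("tray")
open_gripper(); movel([*T,150]); 
movep([400,-200,230],best([400,-200,230],np.pi/2)); st("parked")
c=snap("top"); print(*shims(c),sep="\n"); cv2.imwrite("pics/t1.png",cv2.resize(c["image"][100:310,90:450],None,fx=2,fy=2))
E
```

```text
above 2.4 [ 4.781e+02 -2.000e-01  1.500e+02] gap 85.1 F [-0.2  0.4 -0.1]
False
down 3.7 [478.3   0.5   4.5] gap 85.4 F [-0.1 -0.3  0. ]
clamped 4.3 [4.781e+02 4.000e-01 4.300e+00] gap 20.1 F [-2.8 -0.4 11.5]
pulled 5.4 [404.9 -14.3   4.5] gap 20.6 F [ 0.6 -0.5 -1. ]
up 6.7 [404.2 -14.5 119.4] gap 20.0 F [ 0.5 -0.4  0.2]
over tray 8.0 [440.6 343.5 119.7] gap 20.6 F [0.3 0.2 0.1]
tray 9.0 [440.3 345.3  16.6] gap 19.9 F [-1.   0.8 -0.2]
parked 12.7 [ 400.3 -199.4  229.7] gap 85.7 F [ 0.8 -0.2  0.8]
[319.528, -425.68, 105.563, 39.23, 1.548]
[320.083, -353.832, 48.919, 40.584, 1.558]
[419.199, -387.961, 48.708, 25.787, -0.607]
[578.683, -376.165, 84.509, 35.306, 0.255]
[574.015, -191.747, 85.379, 37.514, -0.288]
[699.368, 22.85, 117.834, 55.708, -1.431]
[763.438, -410.104, 248.608, 132.241, -0.82]
[775.201, -102.911, 373.957, 248.912, 1.564]
```

View pics/t1.png

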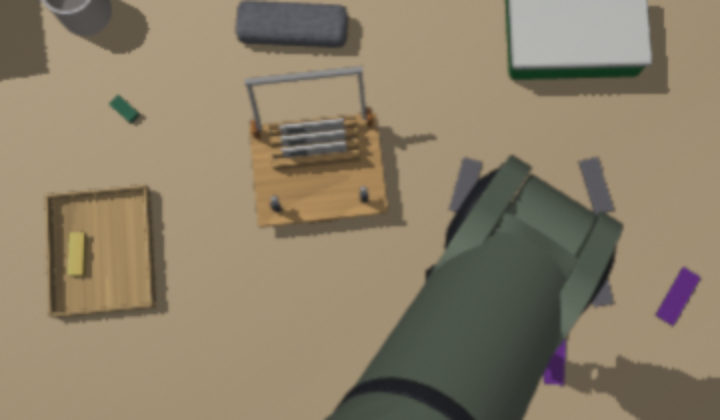

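```bash
cat >> m.py <<'E'
START=[1.117,0.521,-0.036,1.599,0.021,1.021,-0.113]
def park(): goto_joints(START)
def look(name=None,box=None):
    park(); c=snap("top"); r=[s for s in shims(c) if 70<s[2]<95 and 30<s[3]<40 and s[0]>380 and s[1]<100]
    if name:
        i=c["image"]
        if box: i=i[box[1]:box[3],box[0]:box[2]]
        k=min(800/i.shape[1],600/i.shape[0]); cv2.imwrite("pics/"+name,cv2.resize(i,None,fx=k,fy=k,interpolation=cv2.INTER_CUBIC))
    return c,r
def pick(s,back=28):
    x,y,_,_,w=s; p=np.array([x-back*np.cos(w),y-back*np.sin(w)])
    r=best([*p,1],w+np.pi/2)
    movep([*p,90],r); movel([*p,.5],guard=12,max_speed=100); clamp(); wait(.2); g=st("gripped")
    movel([*p,90]); st("lifted"); return g
def insert(n,back=28):
    z=.8+6*n+(1 if n else .5)
    r=best(S(-170,0,90),YAW+np.pi/2)
    movep(S(-145-back,0,100),r); st("before")
    movel(S(-145-back,0,z),max_speed=120)
    h=movel(S(-84-back,0,z),max_speed=50,guard=8); s=st("in"); print(h,"TCP in stand",toS(s["eef_pos"]).round(1))
E
python3 - <<'E'
from m import *
c,r=look(); print(*r,sep="\n")
s=[q for q in r if q[0]>520 and q[1]>-260][0]
pick(s); insert(0); open_gripper(); s=st("open")
movel(S(-120,0,110)); 
c,r=look("t2.png",(190,120,430,300)); print(*r,sep="\n")
i=snap("side")["image"][150:300,150:350]; cv2.imwrite("pics/s2.png",cv2.resize(i,None,fx=4,fy=4,interpolation=cv2.INTER_CUBIC)); st()
E
```

```text
[447.389, -375.649, 87.581, 34.922, 0.204]
[458.042, -201.536, 86.224, 34.026, 0.135]
[578.622, -374.656, 84.286, 37.812, 0.28]
[574.124, -191.76, 87.182, 35.928, -0.256]
gripped 18.4 [ 547.1 -184.7    1. ] gap 25.7 F [-2.7  1.   9.2]
lifted 19.1 [ 546.6 -184.8   89.3] gap 25.5 F [-0.9 -0.7 -0.8]
before 20.0 [421.1  -5.3  99.8] gap 25.5 F [ 0.  -0.3 -1.1]
in 22.3 [480.6   3.4   1.3] gap 25.3 F [-0.5  0.2 -0.7]
False TCP in stand [-112.3   -0. ]
open 22.9 [480.9   3.5   1.3] gap 85.6 F [ 0.2  0.8 -0.2]
[447.644, -375.72, 86.129, 35.165, 0.204]
[458.535, -201.655, 85.989, 34.056, 0.14]
[578.876, -376.602, 84.828, 35.051, 0.268]
 26.2 [ 234.7 -579.4  231.5] gap 85.7 F [-0.2  0.6 -0. ]
```

View pics/s2.png

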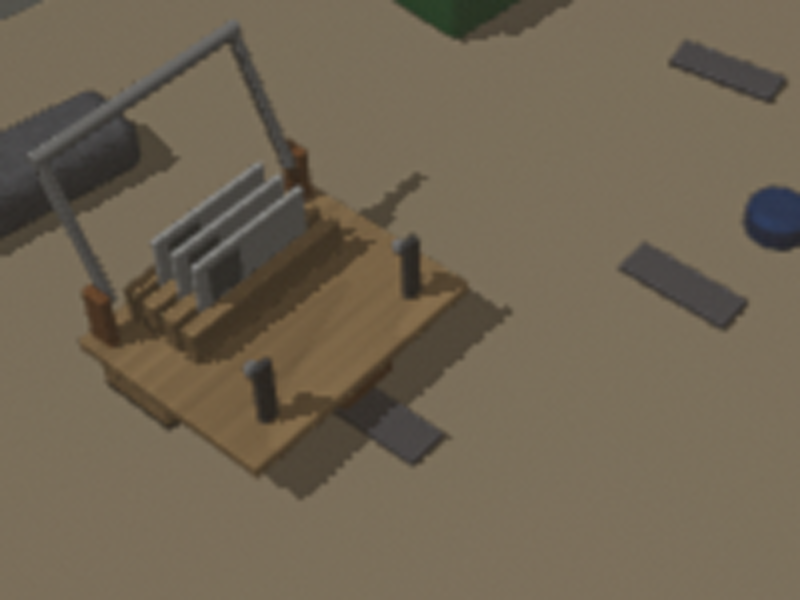

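The first shim lies under the foot, its front part at about (390,425) in the crop, in line with the stand. Now the second.

```bash
python3 - <<'E'
from m import *
c,r=look()
s=[q for q in r if q[0]<520 and q[1]>-260][0]
pick(s); insert(1)
q=read_state()["eef_pos"]; movel([q[0],q[1],q[2]-.8],guard=6,max_speed=20); st("lowered")
open_gripper(); s=st("open"); movel(S(-120,0,110))
c,r=look("t3.png",(190,120,430,300)); print(*r,sep="\n")
i=snap("side")["image"][190:280,190:310]; cv2.imwrite("pics/s3.png",cv2.resize(i,None,fx=6,fy=6,interpolation=cv2.INTER_CUBIC)); st()
E
```

```text
gripped 30.0 [ 430.7 -205.2    0.9] gap 25.7 F [-1.6  1.7 12.5]
lifted 30.7 [ 430.3 -205.    89.5] gap 25.9 F [-0.5 -0.3 -0.6]
before 31.6 [420.3  -5.3  99.5] gap 25.3 F [ 0.1 -0.9 -1.1]
in 33.8 [480.4   3.4   7.7] gap 25.7 F [-2.6 -0.4 -0.2]
False TCP in stand [-112.5   -0. ]
lowered 34.1 [480.3   3.4   7. ] gap 25.6 F [-1.8  0.6  3.4]
open 34.7 [480.4   3.4   6.9] gap 85.6 F [ 0.6  0.7 -0.1]
[448.164, -374.911, 85.683, 36.176, 0.225]
[578.898, -376.281, 84.465, 35.406, 0.299]
 37.9 [ 234.8 -579.4  231.6] gap 85.3 F [-0.1 -0.1 -0.5]
```

View pics/s3.png

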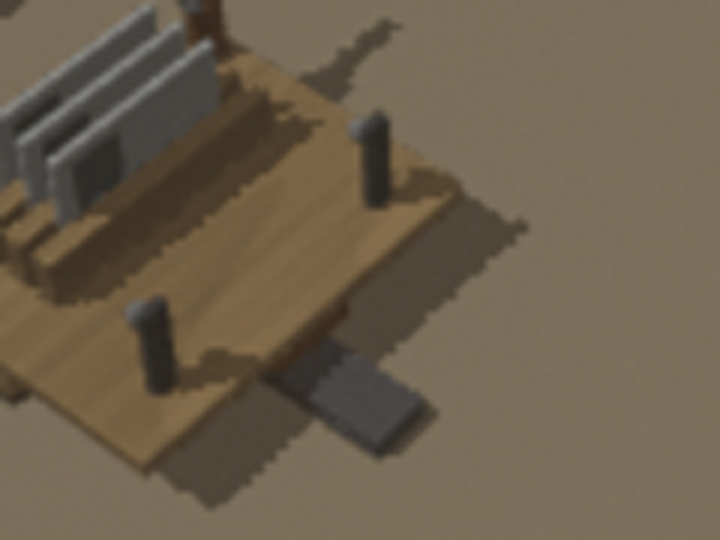

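Two shims are stacked flush, the end at about (390,430). Now the third.

```bash
python3 - <<'E'
from m import *
c,r=look()
s=[q for q in r if q[0]>520][0]
pick(s); insert(2)
q=read_state()["eef_pos"]; movel([q[0],q[1],q[2]-.8],guard=6,max_speed=20); st("lowered")
open_gripper(); s=st("open"); movel(S(-120,0,110))
c,r=look("t4.png",(190,120,430,300)); print(*r,sep="\n")
i=snap("side")["image"][190:280,190:310]; cv2.imwrite("pics/s4.png",cv2.resize(i,None,fx=6,fy=6,interpolation=cv2.INTER_CUBIC)); st()
E
```

```text
gripped 41.5 [ 551.6 -384.2    1. ] gap 25.5 F [-2.7  1.6  7.5]
lifted 42.3 [ 551.1 -383.9   89.2] gap 25.7 F [-0.6  0.9 -0.6]
before 43.8 [421.1  -5.5  99.9] gap 25.7 F [ 0.1 -0.5 -0.1]
in 46.0 [480.1   3.4  13.7] gap 25.8 F [-4.8 -0.3  0. ]
False TCP in stand [-112.7    0. ]
lowered 46.3 [480.1   3.4  13. ] gap 25.6 F [-3.8 -0.3  1.9]
open 46.9 [480.2   3.4  12.9] gap 85.7 F [ 0.8  0.3 -0. ]
[448.568, -375.428, 85.176, 34.894, 0.207]
 50.1 [ 234.9 -579.4  231.6] gap 85.3 F [-0.6 -0.1 -0.1]
```

View pics/s4.png

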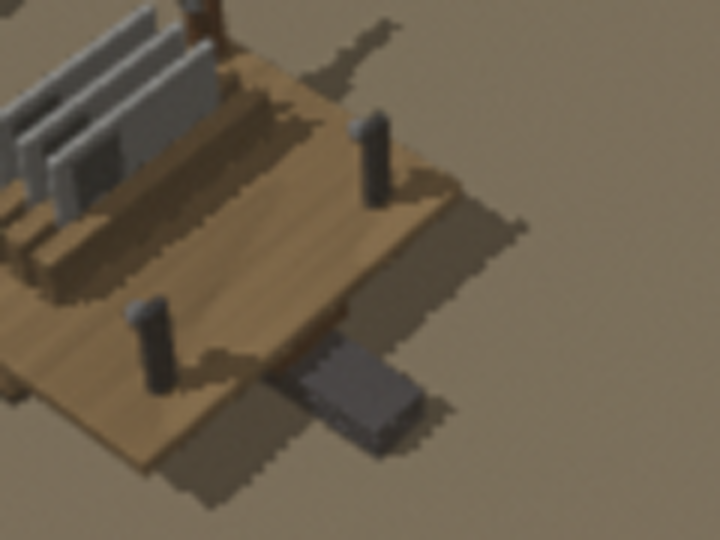

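View pics/t4.png

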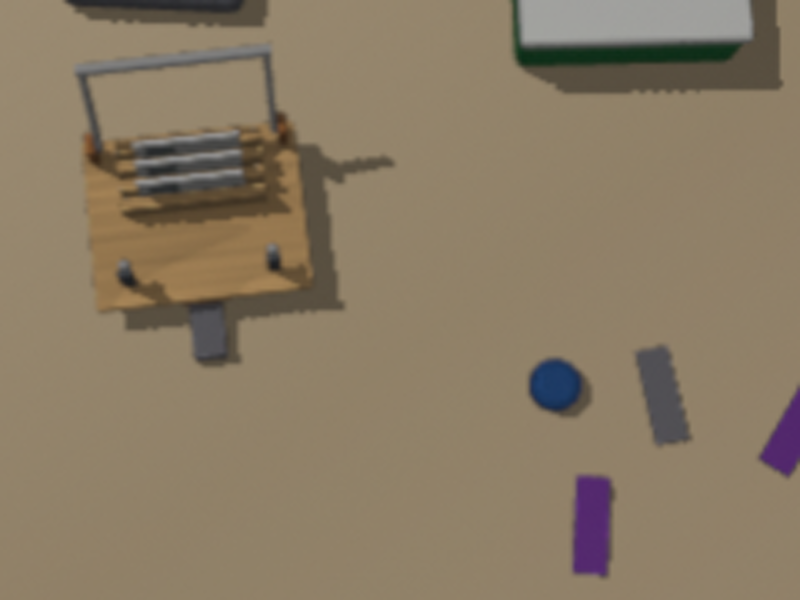

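Three stacked (side crop, end at (390,420)); one spare shim at (660,395) in the top crop. Spare goes to the tray, and I measure the keeper angle.

```bash
python3 - <<'E'
from m import *
c,r=look(); print(r)
pick(r[0]); b=28; w=.128; m=np.array([462,290]); p=m-b*np.array([np.cos(w),np.sin(w)])
R2=best([*p,120],w+np.pi/2); movep([*p,120],R2); movel([*p,20],guard=10,max_speed=120); st("tray"); open_gripper(); movel([*p,150])
c,r=look("t5.png",(90,100,330,280)); print(r)
for n in("top","side"):
    c=snap(n); P=cloud(c).reshape(-1,3); P=P[(P[:,2]>100)&(P[:,2]<190)]
    s=np.array([toS(p) for p in P]); k=(abs(s[:,1])<60)&(s[:,0]>40)&(s[:,0]<140); print(n,k.sum(),np.median(s[k],0),np.median(P[k,2]))
st()
E
```

```text
[[449.218, -377.189, 86.048, 37.656, 0.212]]
gripped 53.4 [ 421.9 -383.1    1. ] gap 25.7 F [-1.8  2.2 10. ]
lifted 54.1 [ 421.5 -382.8   89.4] gap 25.9 F [-0.3 -0.5 -0.2]
tray 57.5 [434.1 286.1  19.7] gap 25.4 F [-0.4 -2.3  5.8]
[]
top 188 [87.36781114  0.18955221] 156.36357754215783
side 218 [85.78077535  2.93998547] 156.6227487658877
 62.4 [ 234.4 -579.7  231.6] gap 85.5 F [0.1 0.6 0.6]
```

View pics/t5.png

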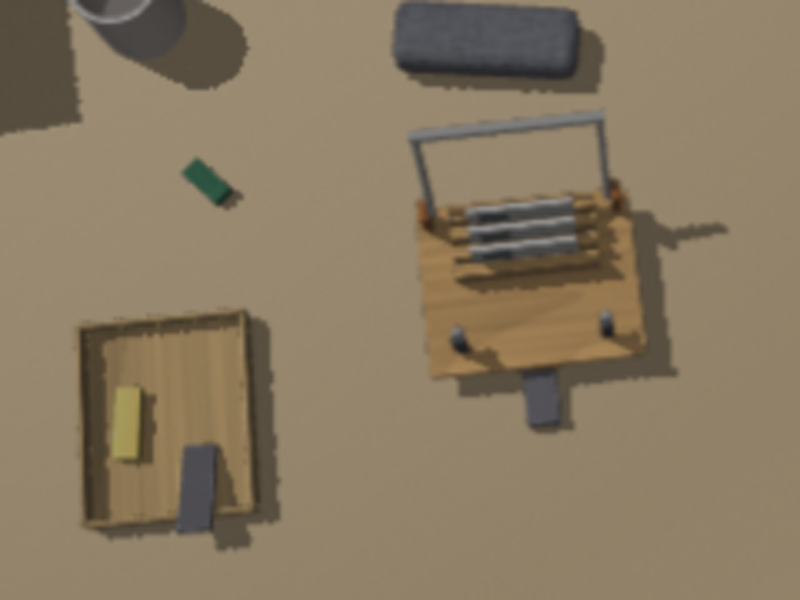

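The eraser is in the tray at (127,423), but the spare shim at (197,487) overhangs the near wall (the grip slackened). I'll get its pose and re-lay it.

```bash
python3 - <<'E'
from m import *
c=snap("top"); P=cloud(c); hsv=cv2.cvtColor(c["image"],cv2.COLOR_BGR2HSV)
m=(hsv[...,1]<45)&(P[...,0]>330)&(P[...,0]<560)&(P[...,1]>240)&(P[...,1]<400)
m=cv2.morphologyEx(m.astype(np.uint8),cv2.MORPH_OPEN,np.ones((3,3)))
print(rectof(c,m,20)); q=P[m>0]; print(len(q),q.min(0),q.max(0)); A=np.c_[q[:,:2]-q[:,:2].mean(0),np.ones(len(q))]; print(q.mean(0),np.linalg.lstsq(A,q[:,2],rcond=None)[0])
i=snap("side")["image"][270:420,60:220]; cv2.imwrite("pics/s5.png",cv2.resize(i,None,fx=4,fy=4,interpolation=cv2.INTER_CUBIC))
E
```

```text
[[406.315, 282.487, 68.983, 27.96, -0.001]]
261 [370.77243577 264.43172921  -2.19483888] [442.16076792 297.3039652   44.85481271]
[405.76181037 281.00595382  24.83660075] [-0.34761926 -0.08413525 24.83660075]
```

View pics/s5.png

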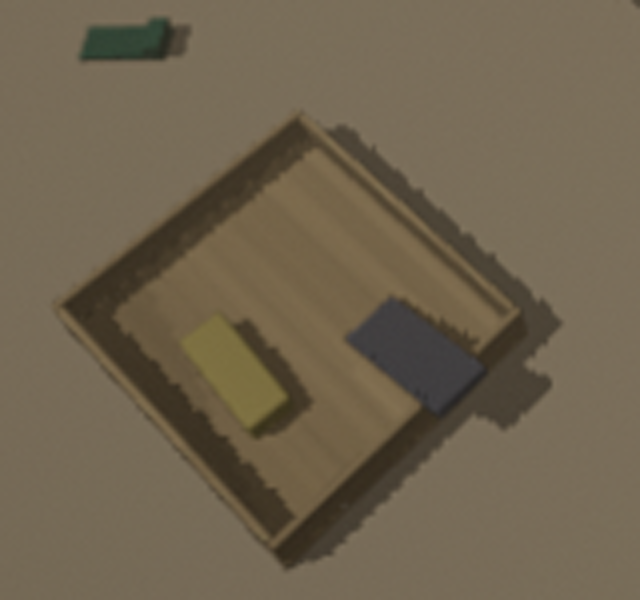

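The shim leans over the near wall, (420,355) in the crop. I'll push its raised end inwards with closed fingertips passing just above the wall.

```bash
python3 - <<'E'
from m import *
try:
    a=.06+np.pi/2; z=29
    p0=[345,279,z]; 
    try: r=best(p0,a)
    except ValueError: p0=[352,279,z]; r=best(p0,a)
    clamp(); movep([p0[0],279,120],r); movel(p0,max_speed=120,guard=8); st("behind")
    print(movel([396,283,z],max_speed=60,guard=15)); st("pushed")
    movel([396,283,130])
except Exception as e: print(repr(e))
c,r=look("t6.png",(100,170,220,260)); st()
E
```

```text
behind 67.2 [345.1 279.2  29.4] gap 0.3 F [ 0.6 -0.1  0.2]
False
pushed 68.2 [395.6 283.   29. ] gap 0.2 F [ 0.6  0.6 -0.2]
 72.2 [ 234.7 -579.5  231.6] gap -0.1 F [-0.1 -0.4 -0.5]
```

View pics/t6.png

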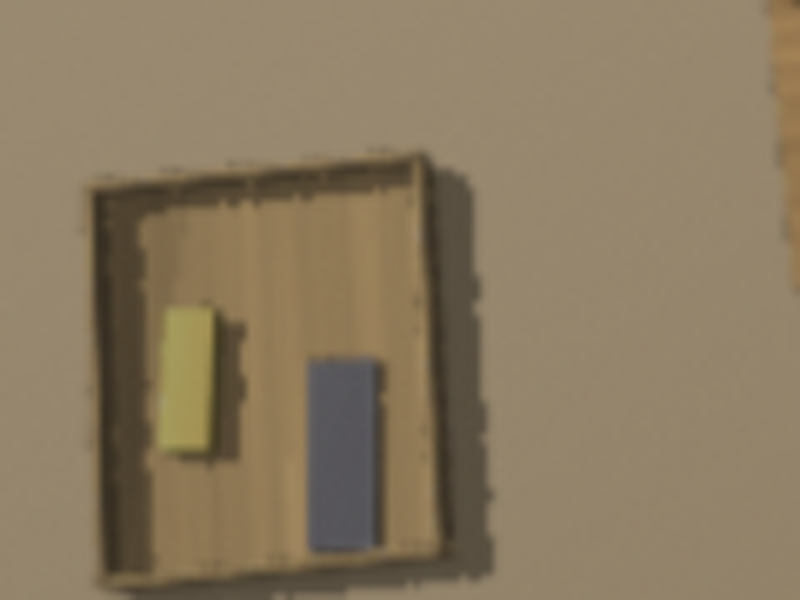

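Both lie flat in the tray: eraser (187,380), shim (343,455). Now I swing the keeper, measured at about 1.96 rad.

```bash
python3 - <<'E'
from m import *
a=YAW+np.pi/2
def B(t): return 50-95*np.cos(t), 66+95*np.sin(t)
bx,bz=B(1.97); r=best(S(bx+40,0,bz-12),a)
movep(S(bx+40,0,240),r); movel(S(bx+40,0,bz-12),max_speed=120,guard=10); st("behind")
for t in np.linspace(1.97,.5,8):
    bx,bz=B(t); h=movel(S(bx+16,0,max(bz-12,101)),max_speed=80,guard=30); s=st(f"{t:.2f}")
    if h: print("guard"); break
E
```

```text
behind 75.9 [717.9  36.7 142.4] gap 0.0 F [0.2 0.  0.1]
1.97 76.4 [694.2  33.  142.2] gap 0.2 F [ 0.4 -0.6  0.8]
1.76 76.8 [675.2  30.6 147.5] gap -0.4 F [1.4 1.1 1.8]
1.55 77.2 [655.4  27.7 148.9] gap 0.2 F [ 0.4  0.1 -0.8]
1.34 77.6 [636.   25.  146.5] gap 0.0 F [ 1.1 -1.   0.8]
1.13 78.0 [617.4  22.4 140.1] gap 0.1 F [ 0.7 -0.2 -0.3]
0.92 78.4 [600.5  20.2 129.7] gap -0.1 F [ 0.9  0.4 -0.5]
0.71 78.8 [586.   18.2 116. ] gap 0.3 F [-0.2 -0.2 -0.7]
0.50 79.2 [574.3  16.6 100.6] gap 0.2 F [-0.5 -0.5 -0.2]
```

```bash
python3 - <<'E'
from m import *
q=read_state()["eef_pos"]; movel([q[0],q[1],200]); movel(S(-190,0,200))
c=snap("side"); i=c["image"][110:290,120:360]; cv2.imwrite("pics/s7.png",cv2.resize(i,None,fx=3,fy=3,interpolation=cv2.INTER_CUBIC)); st()
E
```

```text
81.3 [404.2  -7.1 200. ] gap -0.4 F [0.  1.2 0.4]
```

View pics/s7.png

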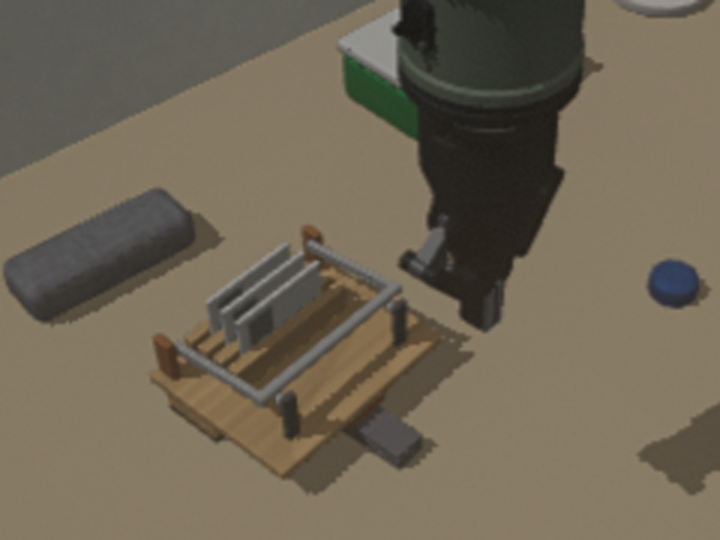

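The bar is at the front resting on the catch, from (262,395) to (397,288). Press it home.

```bash
python3 - <<'E'
from m import *
a=YAW+np.pi/2
movel(S(-45,0,200)); movel(S(-45,0,95),max_speed=120,guard=10); st()
for z in np.arange(84,64,-2.5):
    h=movel(S(-45,0,z),max_speed=25,guard=13); st(f"{z} {h}")
    if h: break
movel(S(-45,0,200)); 
c,_=look(); P=cloud(c).reshape(-1,3); s=np.array([toS(p) for p in P]); k=(abs(s[:,1])<55)&(s[:,0]>-56)&(s[:,0]<-25)&(P[:,2]>55)&(P[:,2]<110); print(k.sum(),np.median(s[k],0),np.median(P[k,2]))
k=(s[:,0]>-78)&(s[:,0]<-66)&(abs(s[:,1])<80)&(P[:,2]>15);print("board front z",np.median(P[k,2]))
c2=snap("side"); i=c2["image"][160:290,150:320]; cv2.imwrite("pics/s8.png",cv2.resize(i,None,fx=4,fy=4,interpolation=cv2.INTER_CUBIC)); st()
P=cloud(c2).reshape(-1,3); s=np.array([toS(p) for p in P]); k=(abs(s[:,1])<55)&(s[:,0]>-56)&(s[:,0]<-25)&(P[:,2]>55)&(P[:,2]<110); print(k.sum(),np.median(s[k],0),np.median(P[k,2]))
E
```

```text
83.5 [547.6  12.9  95.6] gap 0.3 F [-0.1  0.   0.7]
84.0 False 84.0 [547.2  12.8  84. ] gap -0.2 F [ 0.1  0.3 -0.2]
81.5 False 84.3 [547.2  12.8  81.4] gap -0.1 F [ 0.4 -0.  -0.2]
79.0 False 84.5 [547.2  12.7  78.8] gap 0.1 F [ 0.7 -0.3  0.3]
76.5 False 84.8 [547.2  12.8  76.3] gap -0.1 F [-0.7  0.  -0.5]
74.0 False 85.0 [547.2  12.7  73.8] gap 0.0 F [-0.3  0.5  0.2]
71.5 False 85.3 [547.2  12.8  71.4] gap 0.0 F [-0.2  0.4  0.1]
69.0 False 85.5 [547.5  12.8  69.5] gap -0.0 F [-1.6 -0.7 11.9]
66.5 False 85.8 [547.7  12.9  68.4] gap -0.2 F [-12.8  -3.9  46.3]
151 [-45.93352198   0.93922718] 68.30395044558418
board front z 35.92241744713192
 89.3 [ 234.7 -579.5  231.6] gap -0.0 F [ 0.1  0.1 -0.5]
183 [-47.58390256  -0.12776918] 68.66555675849304
```

View pics/s8.png

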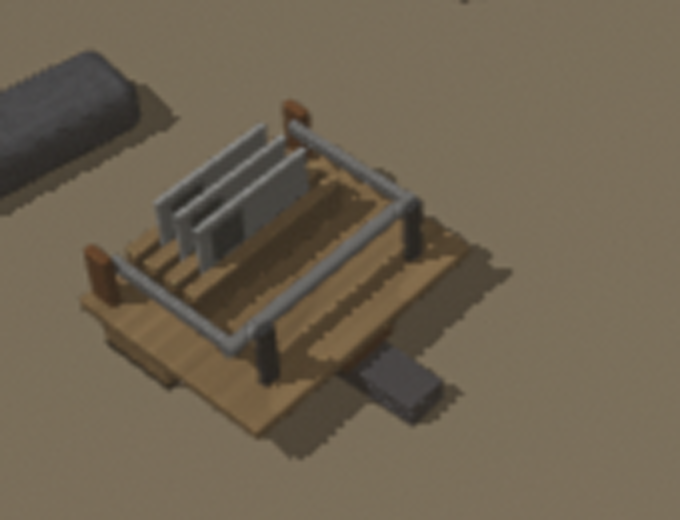

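The bar surface is at z ≈ 68.5, which fits shut on three shims. The board front is at 35.9 mm, a rock of about 0.03. The bar sits below the catch at the posts, (412,205) and (262,335), and the stack is still in place. I'm handing in.

```bash
python3 -c "
from h import *
finish_job()"
```

```text
the job is handed in; nothing more can be done
```

The job is handed in at about 90 s of robot time. I pulled the eraser out and put it in the tray, then slid three grey shims in under the foot. The one spare went in the tray, as only four were there. Last, I swung the keeper bar to the front and pressed it home.

- **Keeper and stand level:** the last pictures put the bar's surface at z ≈ 68.5 mm, which fits a shut bar. The board's front is at 35.9 mm, a rock of about 0.03 rad.
- **Shims and eraser:** the stack looked square under the foot in the last side picture. The eraser and spare shim lay flat in the tray when I last looked, before the keeper was swung. The bottle cap and clip were not touched.

- **Spare shim mishap:** it slipped in the grip and first landed propped over the tray's near wall. I pushed it in with closed fingertips, and it then lay flat inside.
- **Catch snap not felt:** no force showed at the catch itself during the press, so the snap is judged from how far the bar dropped. After contact the force rose to 46 N at the fingertips, past the 13 N guard I had set. That is below the 120 N wrist limit; I took the 40 N limit to apply only to the arm and gripper body, not the fingertips.

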